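# Pin the polishing bench's clutch lever in its locked position

### The job

Lock the clutch lever so the polishing wheel can be changed safely: swing it by its black ball knob until the hole in its flat steel arm lines up with the holes in the blue fork, then push the long pin with the yellow grip through fork and arm from the yellow-ringed side, fully home with its collar against the fork, and let go. Leave the short red-gripped pin and the other things on the bench where they are.

Things in the scene. Friction and masses are not known exactly. Their poses are not given: they have to be found in the camera images.
- pin: Locking pin, 116 mm long, 120 g: steel shank 12 mm thick, 62 mm long, last 16 mm tapering to a 5 mm nose; collar 24 mm across, 4 mm thick; yellow grip 18 wide (x), 50 long (y), 24 mm tall (z), from y -4 to -54 mm. Origin: on the axis, at the collar face the shank leaves; +y to the nose. Starts level in its wooden rest, z up, axis 50 mm above the bench; lifts straight up.
- pin_grip (a point): Centre of the yellow grip, on the pin's axis, 29 mm behind the collar face (pin y = -29 mm). Axes as the pin's.
- pin_nose (a point): The pin's nose, on its axis 62 mm ahead of the collar face. Axes as the pin's.
- spare_pin: A pin that is too short for this job and is to be left alone: same form and frame but red grip and a 40 mm shank. It lies in the other wooden rest.
- rest_a: Fixed wooden rest with the yellow pin: base 60 (x) by 100 (y) by 10 mm; ledge 14 mm wide under the grip (y -45 to -15, top at 38 mm); notched post under the shank (y 9 to 19, 30 mm wide, tips at 56 mm). Origin: base's underside centre, below the pin's origin, axes parallel to the pin's. The two rests swap places.
- rest_b: An identical fixed rest, holding the short red pin.
- bracket: Blue steel bracket fixed to the bench, base 150 (x) by 90 (y) by 8 mm; origin: its underside centre. Fork: two upright plates 36 mm wide, 8 mm thick, 93 mm high at x = -35 mm, outer faces at y = -17 and 17, inner at -9 and 9 mm, each with a 14.5 mm hole along y at 75 mm height. Lever axle along y at x = 30, z = 75 mm, in two like plates.
- fork_entry (a point): Mouth of the hole in the plate at y = -17 mm, ringed in yellow, its top edge yellow too: the pin goes in here along the bracket's +y. At (-35, -17, 75) mm in the bracket; axes as the bracket's. With the pin home the pin's origin is here and its +y is the bracket's +y.
- fork_exit (a point): Centre of the outer mouth of the far plate's hole, at (-35, 17, 75) mm in the bracket; axes as the bracket's.
- clutch_lever (a joint): Lever angle, rad: 0 when the hole in its arm lines up with the fork; positive tips the knob towards the bracket's +x and raises the arm. Starts negative (knob too far to -x, arm too low); range -0.72 to 0.5, no stop at 0. A stiff friction hinge (0.5 N m, 4 N at the knob) holds it where it is left.
- lever_knob (a point): Centre of the black ball knob, 32 mm across, on a 12 mm rod, 120 mm from the axle. At angle q it is at x = 30 + 120 sin(0.5 + q), y = 0, z = 75 + 120 cos(0.5 + q) mm in the bracket: (88, 0, 180) when the holes line up. Pinched from above across the bracket's y it can turn between the fingers.
- lever_hole (a point): Centre of the 14.5 mm hole through the lever's flat steel arm (12 mm thick, 32 mm high, between the fork's plates), 65 mm from the axle, opposite the rod's lean; at (-35, 0, 75) mm in the bracket when lined up.
- bar: Brown polishing compound bar, 90 (x) by 40 by 42 mm high, loose between the rests and the bracket; origin under its centre.
- oil: White oil bottle with red cap, 56 mm across, 150 mm high, loose; origin under its centre.
- jar: Glass jar with a steel cap, 66 mm across, 88 mm high, loose; origin under its centre.
- mop: Off-white spare polishing wheel lying flat, 100 mm across, 26 mm thick, loose; origin under its centre.
- wrench: Steel wrench 170 mm long lying along its x, loose; origin under its middle.
- mug: Blue ceramic cup, 76 mm across, 85 mm high, loose; origin under its centre.
- brush: Brush 170 mm long lying along its x, loose; origin under its middle.
Things that resemble listed ones, but are neither listed nor needed, are in the scene too. Leave any pink or purple look-alike of the bracket alone.

How it is judged (in metres and radians):
On the way:
1. the lever is turned until its hole lines up with the fork (within 0.06 rad) (value of joint clutch_lever between -0.06 and 0.06 rad), for 0.2 s.
At the end, for the whole second after the job is handed in: The lever is at its locking angle within 0.06 rad; the yellow pin is through fork and arm from the yellow-ringed side, its collar face within 6 mm of the hole's mouth, its axis within 0.12 rad of the hole's and its nose more than 20 mm out of the far plate; it is at rest (all of step 1 and distance between pin and fork_entry below 0.006 m and angle between the y axis of pin and the y axis of bracket, either way round below 0.12 rad and y of pin_nose in the frame of fork_exit above 0.02 m and linear speed of pin below 0.02 m/s and velocity of joint clutch_lever below 0.05 rad/s); the robot touches nothing.
It fails at once if the short red pin is moved more than 30 mm (distance of spare_pin from where it was at the start of the episode above 0.03 m).
It fails at once if another thing on the bench is moved more than 50 mm (distance of any of bar, oil, jar, mop, wrench, mug, brush from where it was at the start of the episode above 0.05 m).
It also fails if it takes over 58 s, if anything falls off the work surface, if the arm or the gripper's body presses on something with over 40 N, if the wrist force passes 120 N, or if a joint passes its speed limit or range.

### The arm

A 6-joint arm with a two-finger parallel gripper is mounted at the origin on the work surface. World frame = base frame: x ahead of the robot, y to its left, z up, the work surface at z = 0. Lengths are in m, angles in degrees, forces in N, time in s.
With the tool pointing down it reaches from about 0.3 to 0.75 m from the base axis. Payload 8.5 kg.
Tool frame: the origin (TCP) lies at the very end of the fingers, on their centre line; the grasp point (between the pads) lies 19 mm behind it (env.grip_depth is the z of the grasp point in the tool frame, in m); z points along the fingers, y is the direction in which the jaws open and shut (so a half turn about z gives the same grasp; the last joint's range is limited). The gripper opens to 85 mm and grips with 20 to 120 N. Pads are 22 mm wide; open, the fingers measure 114 mm over their backs; the gripper's body (76 mm by 85 mm) begins 54 mm behind the grasp point. The pads swing forward as they close: fully open they stand 13 mm farther back than shut.
Start: joints at [64.211, 21.807, 74.336, -0, 83.858, -12.336], TCP at [0.128, 0.535, 0.231] pointing down, gripper open.
Joint ranges: [-178.18, 178.18], [-50.72, 133.34], [12.68, 142.11], [-81.47, 261.47], [9.98, 163.14], [-165.26, 165.26]. Speed limits (degrees/s): [136.94, 136.94, 180, 180, 180, 180].

### API

Orientations are given as a 3x3 rotation matrix whose columns are the frame's x, y, z axes.
In Python, from rig import env gives the robot as it stands.
- The arm moves only by the tool apply_moves, never from a script. Its argument "plan" is a list of rows, each an object of numbers: "tx", "ty", "tz": the shift along the world's x, y, z in mm; "rx", "ry", "rz": the turn, a rotation vector about the world's x, y, z in rad; "jaw": the opening, from -1 (shut) to 1 (fully open). A call has 1 to 12 rows; each row is the pose to reach, as a shift and turn from the pose measured when the call began; what a row does not reach only later rows make up. A row lasts 1/10 s, in which the tool goes at most 50 mm and 8.59 degrees, less where a joint would pass 70% of its speed; a pose out of reach is approached as far as the arm can. A call with a gripper value outside its range is refused whole. The fingers move at their own pace and stop on an object; "grip_force" is the grip in N (left out, the last holds). Time passes only in rows, so rows that repeat a pose let the fingers close. It gives the time, the measured TCP pose, the force and the opening at its end, in the units of the state.
- env.observe(): the state, without advancing time (a new reading comes with each control period).
- env.get_image(name): name is "scene" or "top"; returns a dict with "image" (420x560x3 uint8, red, green, blue), "intrinsics" (3x3 intrinsics, pixels), "k1" (the pictures are not rectified: a ray, as slopes to the right and down, at radius r is drawn at 1 + k1 r^2 times it, then the intrinsics apply), "world_from_camera" (4x4, takes a point from camera to world coordinates). Camera axes: x right, y up, looking along -z (the intrinsics and any distortion apply to the point x, -y, -z); pixel columns grow to the right and rows downward; lengths in m; the calibration is good to about 2 mm. A picture is of the moment at which its call begins. There is no depth.
- env.close_job(): hands the job in, once; it reports no verdict.
The state is a dict: "time_s": time; "q": joint angles; "qvel": joint speeds; "joint_efforts": joint torques, N m; "position": TCP position; "tool_rot": TCP orientation; "ft_force": force on the tool from outside, world axes, zero at the start; "wrist_torque": the same for the moment, N m; "grip_width": finger opening in m.
Only numpy, scipy, OpenCV 4.12 (cv2) and the standard library are available. Lean on these libraries where they do the work, as an engineer would, in place of code of your own. Each camera call takes 0.05 s, during which the arm holds its last target.

## Working session

There is one attempt and no reset: what is moved stays moved. The work goes in short steps, Python scripts to look and compute and a tool call to move; the robot and the scene stay as the last step left them, time stands still between calls to the robot, and variables do not carry over. Pictures are saved under pics/ and viewed, and the job is handed in when it is done.

Besides the shell and the picture viewer there is one more tool, called in YAML: its name, and indented under it one key for each argument. apply_moves: Moves the arm, as the interface text tells. Its arguments: {"type":"object","properties":{"plan":{"type":"array","items":{"type":"object","properties":{"tx":{"type":"number"},"ty":{"type":"number"},"tz":{"type":"number"},"rx":{"type":"number"},"ry":{"type":"number"},"rz":{"type":"number"},"jaw":{"type":"number"}}}},"grip_force":{"type":"number"}},"required":["plan"]}

```bash
ls; mkdir -p pics; python3 - <<'E'
from rig import env
import cv2,pickle
s=env.observe(); print(s)
for n in("scene","top"):
    d=env.get_image(n); cv2.imwrite(f"pics/{n}0.png",d["image"][:,:,::-1]); pickle.dump(d,open(f"pics/{n}0.pkl","wb"))
    print(n,d["intrinsics"],d["k1"],d["world_from_camera"])
E
```

```text
pics
{'time_s': 0.0, 'q': array([ 6.42101072e+01,  2.18400078e+01,  7.43864044e+01,  9.28426068e-04,
        8.38580184e+01, -1.23356707e+01]), 'qvel': array([ 0.05906795,  0.00446737, -0.0503753 ,  0.02109443, -0.06960967,
       -0.02330739]), 'joint_efforts': array([ 3.88550652e-04, -4.48469639e+01, -2.31278104e+01, -1.54500617e-04,
        4.85388460e-03,  4.04748482e-05]), 'position': array([0.12782921, 0.53462611, 0.23071127]), 'tool_rot': array([[-9.72555613e-01,  2.32669616e-01, -6.55624780e-04],
       [ 2.32670305e-01,  9.72554773e-01, -1.31980497e-03],
       [ 3.30552494e-04, -1.43612815e-03, -9.99998914e-01]]), 'ft_force': array([-0.06005092,  0.34823452,  0.97397885]), 'wrist_torque': array([ 0.0045695 , -0.04411483, -0.00723063]), 'grip_width': 0.08559797042453444}
scene [[422.45227002   0.         280.74954958]
 [  0.         422.45227002 210.72916291]
 [  0.           0.           1.        ]] -0.10597600207112695 [[ 0.88108051 -0.33387698  0.33499745  0.9520916 ]
 [ 0.4729277   0.61287246 -0.63302981 -0.74633134]
 [ 0.00604336  0.7161798   0.69788966  1.03864636]
 [ 0.          0.          0.          1.        ]]
top [[384.44484548   0.         275.372929  ]
 [  0.         384.44484548 219.35219213]
 [  0.           0.           1.        ]] -0.08859161714076937 [[ 0.00611195  0.98835028 -0.15207356  0.36389126]
 [-0.9997077   0.00959654  0.02219045  0.09954076]
 [ 0.02339131  0.15189348  0.98812004  1.08418146]
 [ 0.          0.          0.          1.        ]]
```

View pics/scene0.png

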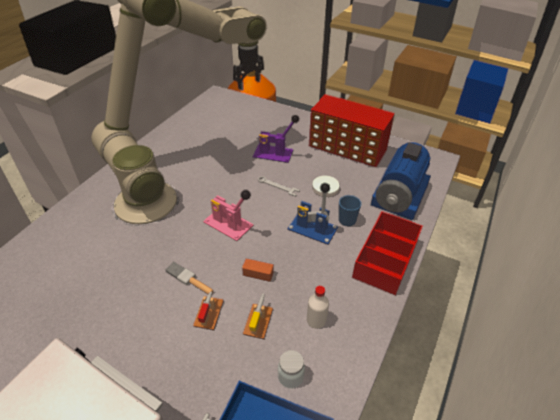

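View pics/top0.png

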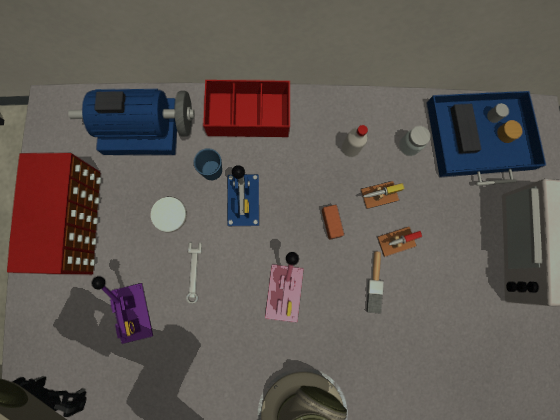

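The scene view shows the blue bracket at about (315,225), the yellow pin at (258,318) and the red pin at (207,312). In the top view they are at (243,200), (382,193) and (400,240). I'll zoom in next.

```bash
cat > h.py <<'E'
import numpy as np,cv2,pickle
def load(n): return pickle.load(open(f"pics/{n}.pkl","rb"))
def snap(env,n,tag):
    d=env.get_image(n); pickle.dump(d,open(f"pics/{n}{tag}.pkl","wb")); cv2.imwrite(f"pics/{n}{tag}.png",d["image"][:,:,::-1]); return d
def ray(d,u,v):
    K=d["intrinsics"];k=d["k1"]
    p=cv2.undistortPoints(np.array([[[u,v]]],float),K,np.array([k,0,0,0.]))[0,0]
    T=d["world_from_camera"]; r=T[:3,:3]@np.array([p[0],-p[1],-1]); return T[:3,3],r/np.linalg.norm(r)
def onz(d,u,v,z):
    c,r=ray(d,u,v); return c+r*(z-c[2])/r[2]
def tri(d1,p1,d2,p2):
    c1,r1=ray(d1,*p1);c2,r2=ray(d2,*p2)
    A=np.stack([r1,-r2],1);t=np.linalg.lstsq(A,c2-c1,rcond=None)[0]
    a=c1+t[0]*r1;b=c2+t[1]*r2; return (a+b)/2,np.linalg.norm(a-b)
def proj(d,P):
    T=np.linalg.inv(d["world_from_camera"]);p=T[:3,:3]@np.array(P)+T[:3,3]
    x=np.array([p[0],-p[1]])/-p[2];x=x*(1+d["k1"]*(x@x));K=d["intrinsics"];return K[0,0]*x[0]+K[0,2],K[1,1]*x[1]+K[1,2]
def crop(d,u0,v0,u1,v1,name,s=None):
    s=s or min(800/(u1-u0),600/(v1-v0)); im=cv2.resize(d["image"][v0:v1,u0:u1,::-1],None,fx=s,fy=s,interpolation=cv2.INTER_CUBIC)
    cv2.imwrite(f"pics/{name}.png",im)
E
python3 - <<'E'
from h import *
t=load("top0");s=load("scene0")
a=t["image"][150:240,200:300,::-1];b=t["image"][160:260,350:450,::-1]
crop(t,215,155,275,235,"tb",7);crop(t,350,165,440,265,"tp",6);crop(s,275,170,345,250,"sb",7);crop(s,180,280,290,350,"sp",7)
E
```

```text
(no output)
```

View pics/tb.png

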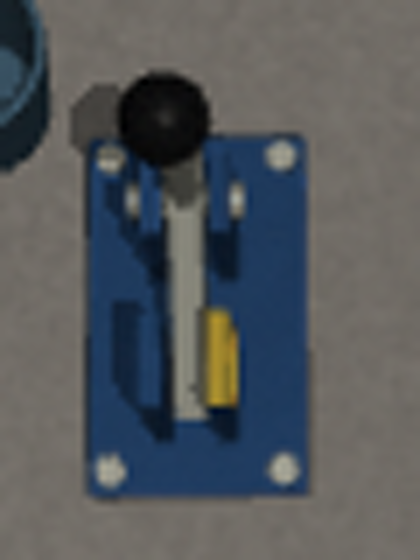

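View pics/tp.png

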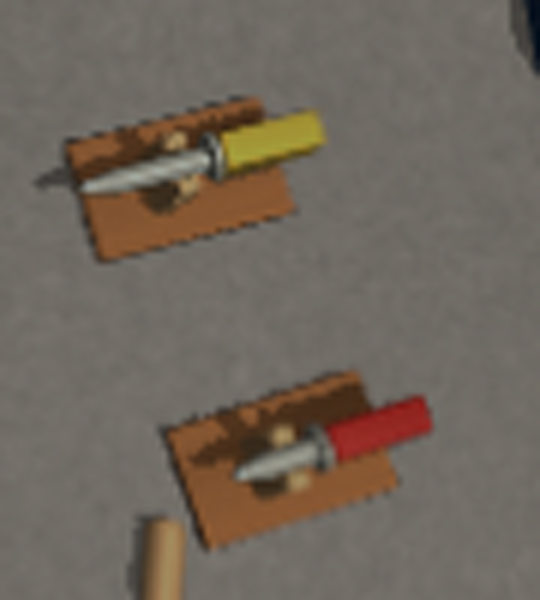

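View pics/sb.png

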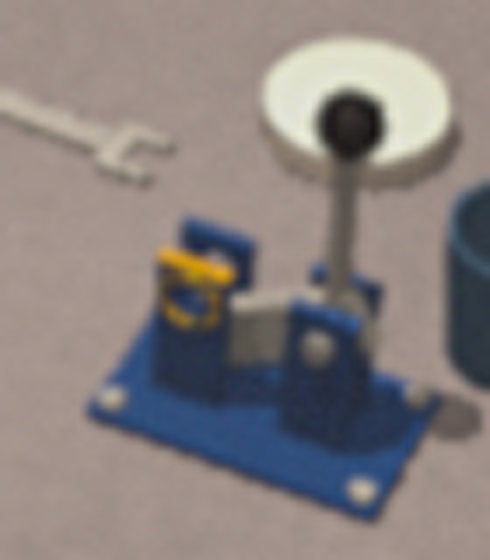

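View pics/sp.png

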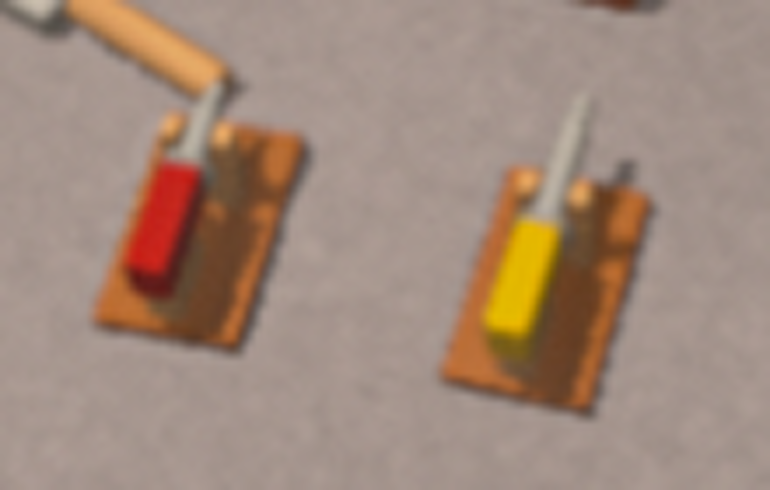

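```bash
python3 - <<'E'
from h import *
t=load("top0");s=load("scene0")
np.set_printoptions(precision=4,suppress=True)
def P(x,y,u0,v0,k): return ((x+.5)/k-.5+u0,(y+.5)/k-.5+v0)
# base corners top view z=.008
A=[onz(t,*P(x,y,215,155,7),.008) for x,y in [(88,135),(303,135),(310,492),(88,495)]]
B=[onz(t,*P(x,y,215,155,7),.009) for x,y in [(110,156),(282,155),(284,468),(110,470)]]
C=[onz(s,*P(x,y,275,170,7),.008) for x,y in [(90,408),(372,515),(440,402)]]
D=[onz(s,*P(x,y,275,170,7),.009) for x,y in [(111,398),(362,489),(417,392)]]
for n,L in zip("ABCD",(A,B,C,D)):
    print(n,*[l[:2] for l in L])
print("centre",np.mean(A,0),np.mean(B,0),(C[0]+C[2])/2,(D[0]+D[2])/2)
for L in(A,B):
    d=L[0]+L[1]-L[2]-L[3];print("yaw",np.degrees(np.arctan2(d[1],d[0])),np.linalg.norm(d)/2)
d=C[1]-C[0];print(np.degrees(np.arctan2(d[1],d[0])),np.linalg.norm(d)); d=D[1]-D[0];print(np.degrees(np.arctan2(d[1],d[0])),np.linalg.norm(d))
# knob
def cen(d,roi,f):
    u0,v0,u1,v1=roi;im=d["image"][v0:v1,u0:u1].astype(int);m=f(im).astype(np.uint8)
    n,l,st,c=cv2.connectedComponentsWithStats(m);i=1+np.argmax(st[1:,4]);return (c[i][0]+u0,c[i][1]+v0),st[i]
k=lambda im:im.max(2)<50
kt=cen(t,(225,160,250,183),k);ks=cen(s,(315,178,335,197),k);print(kt,ks,"knob",tri(t,kt[0],s,ks[0]))
# yellow top edge of fork plate
yl=lambda im:(im[...,0]>130)&(im[...,2]<90)&(im[...,0]-im[...,2]>80)
yt=cen(t,(240,190,255,220),yl)
print(yt,onz(t,*yt[0],.093))
# grip
yl=lambda im:(im[...,0]>100)&(im[...,1]>90)&(im[...,2]<90)
gt=cen(t,(380,175,410,200),yl);gs=cen(s,(240,300,270,335),yl);print(gt,gs,tri(t,gt[0],s,gs[0]))
# grip top-face, collar, nose picks
g0=[onz(t,*P(x,y,350,165,6),.062)for x,y in[(221,155),(322,128)]]
nt,ns=P(84,188,350,165,6),P(584,97,180,280,7);print("nose",tri(t,nt,s,ns), onz(t,*nt,.05),onz(s,*ns,.05))
print("grip ends",g0)
gs2=[onz(s,*P(x,y,180,280,7),.062)for x,y in[(538,223),(506,327)]];print("scene grip top",gs2)
# rest base corners
R=[onz(t,*P(x,y,350,165,6),.01)for x,y in[(68,143),(258,98),(297,211),(100,262)]];print("rest",R,np.mean(R,0))
d=R[0]+R[3]-R[1]-R[2];print("pin yaw",np.degrees(np.arctan2(-d[0],d[1])),np.linalg.norm(d)/2)
R=[onz(s,*P(x,y,180,280,7),.01)for x,y in[(512,168),(652,203),(588,410),(443,377)]];print("rest s",np.mean(R,0))
d=R[0]+R[1]-R[2]-R[3];print("pin yaw",np.degrees(np.arctan2(-d[0],d[1])),np.linalg.norm(d)/2)
E
```

```text
A [0.6609 0.2153] [0.6619 0.1268] [0.5133 0.1219] [0.5113 0.2114]
B [0.6518 0.2059] [0.653  0.1352] [0.5229 0.1325] [0.5214 0.2027]
C [0.516  0.1267] [0.6628 0.1286] [0.6625 0.2107]
D [0.5223 0.1365] [0.6524 0.1403] [0.6503 0.2106]
centre [0.5869 0.1689 0.008 ] [0.5873 0.1691 0.009 ] [0.5892 0.1687 0.008 ] [0.5863 0.1736 0.009 ]
yaw 1.6819622126271798 0.1491814371334863
yaw 1.314988486974391 0.1303307733155376
0.7443920575124892 0.14674284511550756
1.6872969549848458 0.13018078944181613
((np.float64(237.83333333333334), np.float64(172.0625)), array([  7,   6,  13,  15, 144], dtype=int32)) ((np.float64(324.6511627906977), np.float64(187.97674418604652)), array([ 6,  6,  8,  9, 43], dtype=int32)) knob (array([0.6157, 0.1708, 0.1932]), np.float64(0.0027332067763730134))
((np.float64(246.21052631578948), np.float64(206.1578947368421)), array([ 5, 10,  4, 13, 38], dtype=int32)) [0.5507 0.1539 0.093 ]
((np.float64(395.53982300884957), np.float64(187.53097345132744)), array([  7,   8,  18,  10, 113], dtype=int32)) ((np.float64(251.5910780669145), np.float64(320.9405204460967)), array([  3,   4,  18,  31, 269], dtype=int32)) (array([ 0.6128, -0.2591,  0.0575]), np.float64(0.00499760866608089))
nose (array([ 0.5912, -0.1675,  0.0522]), np.float64(0.001062802537847434)) [ 0.5913 -0.1683  0.05  ] [ 0.5909 -0.1659  0.05  ]
grip ends [array([ 0.6051, -0.2299,  0.062 ]), array([ 0.6187, -0.2784,  0.062 ])]
scene grip top [array([ 0.6087, -0.2316,  0.062 ]), array([ 0.6211, -0.2761,  0.062 ])]
rest [array([ 0.6222, -0.1716,  0.01  ]), array([ 0.6461, -0.2663,  0.01  ]), array([ 0.5902, -0.2831,  0.01  ]), array([ 0.564 , -0.1854,  0.01  ])] [ 0.6056 -0.2266  0.01  ]
pin yaw 14.60822179313408 0.09945894873462226
rest s [ 0.6092 -0.2274  0.01  ]
pin yaw 14.60322539775311 0.09720581926087718
```

apply_moves:
  plan:
    - {"tz": 40, "jaw": 1}
    - {"tx": 60, "ty": -45, "tz": 70, "rz": 0.1, "jaw": 1}
    - {"tx": 488, "ty": -364, "tz": 70, "rz": 0.262, "jaw": 1}
    - {"tx": 488, "ty": -364, "tz": 70, "rz": 0.262, "jaw": 1}
    - {"tx": 488, "ty": -364, "tz": 70, "rz": 0.262, "jaw": 1}
    - {"tx": 488, "ty": -364, "tz": 70, "rz": 0.262, "jaw": 1}
    - {"tx": 488, "ty": -364, "tz": 70, "rz": 0.262, "jaw": 1}
    - {"tx": 488, "ty": -364, "tz": 70, "rz": 0.262, "jaw": 1}
    - {"tx": 488, "ty": -364, "tz": 70, "rz": 0.262, "jaw": 1}
    - {"tx": 488, "ty": -364, "tz": 70, "rz": 0.262, "jaw": 1}
    - {"tx": 488, "ty": -364, "tz": 70, "rz": 0.262, "jaw": 1}
    - {"tx": 488, "ty": -364, "tz": 70, "rz": 0.262, "jaw": 1}

```text
validation failed for argument at $.pl...
```

apply_moves:
  plan:
    - {"tx": 0, "ty": 0, "tz": 40, "rx": 0, "ry": 0, "rz": 0, "jaw": 1}
    - {"tx": 60, "ty": -45, "tz": 70, "rx": 0, "ry": 0, "rz": 0.1, "jaw": 1}

```text
time_s: 0.3
position: [0.163, 0.5085, 0.2911]
tool_rot: [[-0.992, 0.128, -0.0], [0.128, 0.992, 0.001], [0.0, 0.001, -1.0]]
ft_force: [0.8, 0.7, 0.9]
grip_width: 0.0854
```

apply_moves:
  plan:
    - {"tx": 40, "ty": -30, "tz": 9, "rx": 0, "ry": 0, "rz": 0.05, "jaw": 1}
    - {"tx": 80, "ty": -60, "tz": 9, "rx": 0, "ry": 0, "rz": 0.1, "jaw": 1}
    - {"tx": 120, "ty": -90, "tz": 9, "rx": 0, "ry": 0, "rz": 0.154, "jaw": 1}
    - {"tx": 160, "ty": -119, "tz": 9, "rx": 0, "ry": 0, "rz": 0.154, "jaw": 1}
    - {"tx": 200, "ty": -149, "tz": 9, "rx": 0, "ry": 0, "rz": 0.154, "jaw": 1}
    - {"tx": 240, "ty": -178, "tz": 9, "rx": 0, "ry": 0, "rz": 0.154, "jaw": 1}
    - {"tx": 280, "ty": -208, "tz": 9, "rx": 0, "ry": 0, "rz": 0.154, "jaw": 1}
    - {"tx": 320, "ty": -238, "tz": 9, "rx": 0, "ry": 0, "rz": 0.154, "jaw": 1}
    - {"tx": 360, "ty": -268, "tz": 9, "rx": 0, "ry": 0, "rz": 0.154, "jaw": 1}
    - {"tx": 400, "ty": -298, "tz": 9, "rx": 0, "ry": 0, "rz": 0.154, "jaw": 1}
    - {"tx": 435, "ty": -324, "tz": 9, "rx": 0, "ry": 0, "rz": 0.154, "jaw": 1}
    - {"tx": 453, "ty": -337, "tz": 9, "rx": 0, "ry": 0, "rz": 0.154, "jaw": 1}

```text
time_s: 1.5
position: [0.6182, 0.1687, 0.2987]
tool_rot: [[-1.0, -0.022, -0.002], [-0.022, 1.0, 0.0], [0.002, 0.001, -1.0]]
ft_force: [-0.6, 1.1, -0.8]
grip_width: 0.0855
```

apply_moves:
  plan:
    - {"tx": -2, "ty": 2, "tz": -40, "rx": 0, "ry": 0, "rz": 0, "jaw": 1}
    - {"tx": -2, "ty": 2, "tz": -80, "rx": 0, "ry": 0, "rz": 0, "jaw": 1}
    - {"tx": -2, "ty": 2, "tz": -110, "rx": 0, "ry": 0, "rz": 0, "jaw": 1}
    - {"tx": -2, "ty": 2, "tz": -122, "rx": 0, "ry": 0, "rz": 0, "jaw": 1}
    - {"tx": -2, "ty": 2, "tz": -122, "rx": 0, "ry": 0, "rz": 0, "jaw": 1}

```text
time_s: 2.0
position: [0.6158, 0.1706, 0.1754]
tool_rot: [[-1.0, -0.022, -0.005], [-0.022, 1.0, 0.0], [0.005, 0.0, -1.0]]
ft_force: [0.1, 0.3, 0.3]
grip_width: 0.0851
```

```bash
python3 - <<'E'
from h import *
from rig import env
o=env.observe();print(o["position"],o["ft_force"])
s=snap(env,"scene",1);t=snap(env,"top",1)
crop(s,270,130,370,250,"sb1",5);crop(t,190,130,300,240,"tb1",5)
E
```

```text
[0.61575414 0.17059548 0.17536801] [0.05937891 0.33869043 0.34924126]
```

View pics/sb1.png

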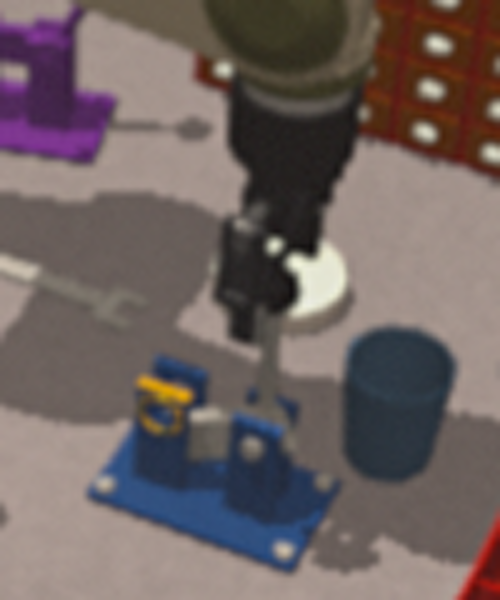

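View pics/tb1.png

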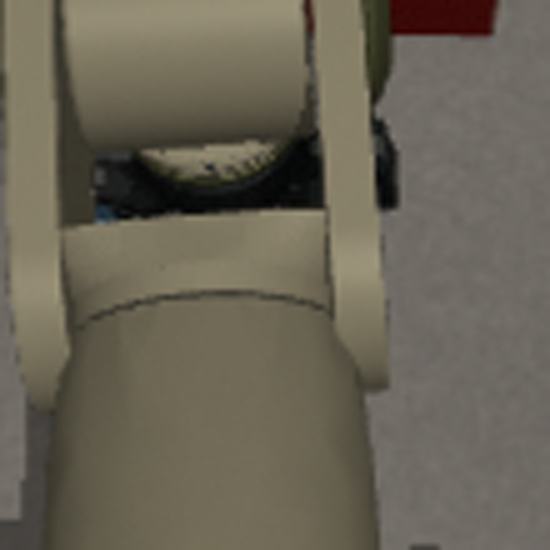

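The scene crop shows the open fingers straddling the knob at crop (285,290), with the rod below it. The top view is blocked by the arm. I'll close the jaws gently.

apply_moves:
  plan:
    - {"tx": 0, "ty": 0, "tz": 0, "rx": 0, "ry": 0, "rz": 0, "jaw": -1}
    - {"tx": 0, "ty": 0, "tz": 0, "rx": 0, "ry": 0, "rz": 0, "jaw": -1}
    - {"tx": 0, "ty": 0, "tz": 0, "rx": 0, "ry": 0, "rz": 0, "jaw": -1}
    - {"tx": 0, "ty": 0, "tz": 0, "rx": 0, "ry": 0, "rz": 0, "jaw": -1}
    - {"tx": 0, "ty": 0, "tz": 0, "rx": 0, "ry": 0, "rz": 0, "jaw": -1}
    - {"tx": 0, "ty": 0, "tz": 0, "rx": 0, "ry": 0, "rz": 0, "jaw": -1}
  grip_force: 30

```text
time_s: 2.7
position: [0.617, 0.1705, 0.179]
tool_rot: [[-1.0, -0.022, 0.001], [-0.022, 1.0, 0.0], [-0.001, 0.0, -1.0]]
ft_force: [-2.6, -3.0, 5.8]
grip_width: 0.0301
```

apply_moves:
  plan:
    - {"tx": -1, "ty": 0, "tz": 0, "rx": 0, "ry": 0, "rz": 0, "jaw": 0}
    - {"tx": -1, "ty": 0, "tz": -4, "rx": 0, "ry": 0, "rz": 0, "jaw": 0}
    - {"tx": -1, "ty": 0, "tz": -10, "rx": 0, "ry": 0, "rz": 0, "jaw": 0}
    - {"tx": -1, "ty": 0, "tz": -10, "rx": 0, "ry": 0, "rz": 0, "jaw": 0}
    - {"tx": -1, "ty": 0, "tz": -10, "rx": 0, "ry": 0, "rz": 0, "jaw": -1}
    - {"tx": -1, "ty": 0, "tz": -10, "rx": 0, "ry": 0, "rz": 0, "jaw": -1}
    - {"tx": -1, "ty": 0, "tz": -10, "rx": 0, "ry": 0, "rz": 0, "jaw": -1}
    - {"tx": -1, "ty": 0, "tz": -10, "rx": 0, "ry": 0, "rz": 0, "jaw": -1}

```text
time_s: 3.5
position: [0.6158, 0.1704, 0.1686]
tool_rot: [[-1.0, -0.022, 0.0], [-0.022, 1.0, -0.0], [-0.0, -0.0, -1.0]]
ft_force: [-0.3, -1.2, -3.4]
grip_width: 0.0302
```

apply_moves:
  plan:
    - {"tx": 6, "ty": 0, "tz": 0, "rx": 0, "ry": 0, "rz": 0, "jaw": -1}
    - {"tx": 12, "ty": 0, "tz": -0.5, "rx": 0, "ry": 0, "rz": 0, "jaw": -1}
    - {"tx": 18, "ty": 0.5, "tz": -1.2, "rx": 0, "ry": 0, "rz": 0, "jaw": -1}
    - {"tx": 24, "ty": 0.5, "tz": -2.2, "rx": 0, "ry": 0, "rz": 0, "jaw": -1}
    - {"tx": 30, "ty": 1, "tz": -3.5, "rx": 0, "ry": 0, "rz": 0, "jaw": -1}
    - {"tx": 35.5, "ty": 1, "tz": -5, "rx": 0, "ry": 0, "rz": 0, "jaw": -1}
    - {"tx": 41, "ty": 1, "tz": -7, "rx": 0, "ry": 0, "rz": 0, "jaw": -1}
    - {"tx": 47, "ty": 1.2, "tz": -9, "rx": 0, "ry": 0, "rz": 0, "jaw": -1}
    - {"tx": 53, "ty": 1.4, "tz": -12, "rx": 0, "ry": 0, "rz": 0, "jaw": -1}
    - {"tx": 58.5, "ty": 1.5, "tz": -14.5, "rx": 0, "ry": 0, "rz": 0, "jaw": -1}
    - {"tx": 58.5, "ty": 1.5, "tz": -14.5, "rx": 0, "ry": 0, "rz": 0, "jaw": -1}
    - {"tx": 58.5, "ty": 1.5, "tz": -14.5, "rx": 0, "ry": 0, "rz": 0, "jaw": -1}

```text
time_s: 4.7
position: [0.6756, 0.1717, 0.1544]
tool_rot: [[-1.0, -0.022, 0.003], [-0.022, 1.0, 0.0], [-0.003, -0.0, -1.0]]
ft_force: [3.9, -2.1, 1.4]
grip_width: 0.0307
```

```bash
python3 - <<'E'
from h import *
from rig import env
o=env.observe();print(o["position"],o["ft_force"])
s=snap(env,"scene",2)
crop(s,270,130,370,250,"sb2",5)
E
```

```text
[0.67556513 0.17170028 0.1544209 ] [ 3.86949665 -2.05287893  1.40379387]
```

View pics/sb2.png

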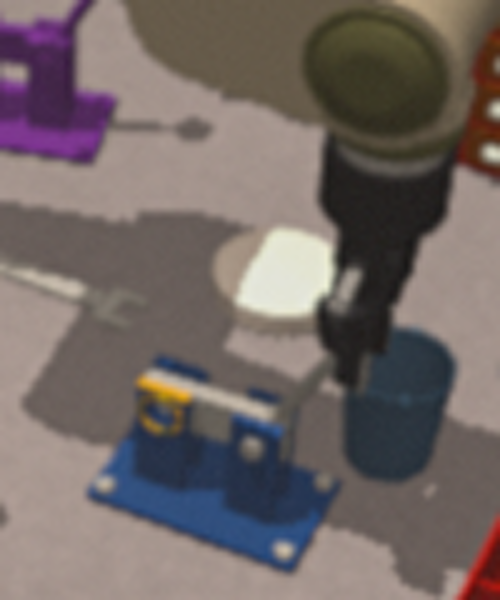

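The arm now appears roughly level with the fork tops at crop (200,385). I'll release and back off to check.

apply_moves:
  plan:
    - {"tx": 0, "ty": 0, "tz": 0, "rx": 0, "ry": 0, "rz": 0, "jaw": 1}
    - {"tx": 0, "ty": 0, "tz": 0, "rx": 0, "ry": 0, "rz": 0, "jaw": 1}
    - {"tx": 0, "ty": 0, "tz": 0, "rx": 0, "ry": 0, "rz": 0, "jaw": 1}
    - {"tx": 0, "ty": 0, "tz": 30, "rx": 0, "ry": 0, "rz": 0, "jaw": 1}
    - {"tx": 0, "ty": 0, "tz": 70, "rx": 0, "ry": 0, "rz": 0, "jaw": 1}
    - {"tx": 0, "ty": -40, "tz": 100, "rx": 0, "ry": 0, "rz": 0, "jaw": 1}
    - {"tx": -10, "ty": -90, "tz": 120, "rx": 0, "ry": 0, "rz": -0.1, "jaw": 1}
    - {"tx": -20, "ty": -140, "tz": 120, "rx": 0, "ry": 0, "rz": -0.25, "jaw": 1}
    - {"tx": -30, "ty": -190, "tz": 120, "rx": 0, "ry": 0, "rz": -0.4, "jaw": 1}
    - {"tx": -40, "ty": -240, "tz": 120, "rx": 0, "ry": 0, "rz": -0.55, "jaw": 1}
    - {"tx": -50, "ty": -290, "tz": 120, "rx": 0, "ry": 0, "rz": -0.7, "jaw": 1}
    - {"tx": -55, "ty": -335, "tz": 120, "rx": 0, "ry": 0, "rz": -0.85, "jaw": 1}

```text
time_s: 5.95
position: [0.62, -0.1612, 0.2747]
tool_rot: [[-0.672, 0.741, 0.002], [0.741, 0.672, -0.002], [-0.003, 0.0, -1.0]]
ft_force: [1.1, -0.5, -0.1]
grip_width: 0.0852
```

```bash
python3 - <<'E'
from h import *
from rig import env
o=env.observe();print(o["position"],o["ft_force"])
s=snap(env,"scene",3);t=snap(env,"top",3)
a=cv2.resize(s["image"][160:250,275:345,::-1],None,fx=6,fy=6,interpolation=2)
b=cv2.resize(t["image"][150:240,215:275,::-1],None,fx=6,fy=6,interpolation=2)
cv2.imwrite("pics/c3.png",np.hstack([a,b]))
E
```

```text
[ 0.61998236 -0.16116599  0.27471452] [ 1.05619144 -0.4566195  -0.06595037]
```

View pics/c3.png

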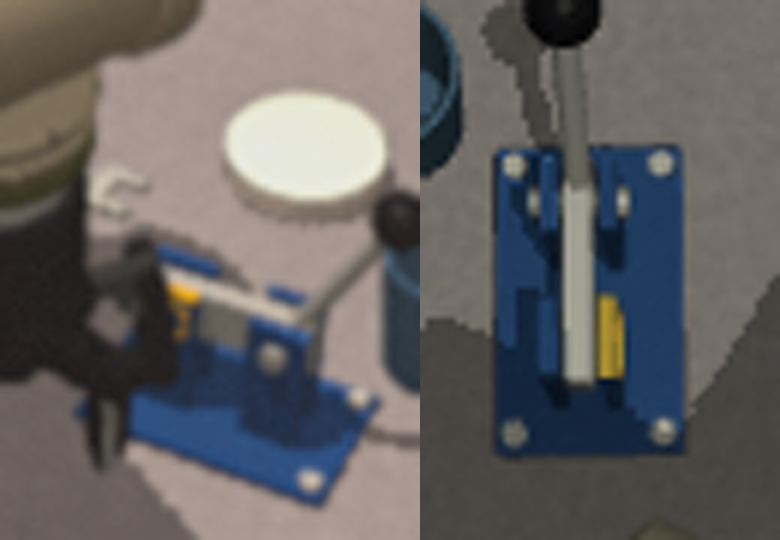

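The lever now stands with its knob at scene crop (400,215) and top crop (562,10). I'll measure the knob and work out the angle.

```bash
python3 - <<'E'
from h import *
t=load("top3");s=load("scene3")
def cen(d,roi):
    u0,v0,u1,v1=roi;im=d["image"][v0:v1,u0:u1].astype(int);m=(im.max(2)<48).astype(np.uint8)
    n,l,st,c=cv2.connectedComponentsWithStats(m);i=1+np.argmax(st[1:,4]);print(st[i]);return c[i][0]+u0,c[i][1]+v0
kt=cen(t,(228,138,250,162));ks=cen(s,(334,186,352,206));K,e=tri(t,kt,s,ks);print(kt,ks,K,e)
K0=np.array([.6157,.1708,.1932]);th=np.radians(1.5);ex=np.array([np.cos(th),np.sin(th)])
for k in(K0,K):
    l=k[:2]-[.587,.170];x=l@ex;print("bx",x,"q by x",np.arcsin((x-.03)/.12)-.5,"q by atan",np.arctan2(x-.03,k[2]-.075)-.5)
print(onz(t,*kt,.18))
E
```

```text
[  4   7  13  13 131]
[ 4  7  9  9 50]
(np.float64(238.2290076335878), np.float64(151.12977099236642)) (np.float64(341.72), np.float64(197.26)) [0.67287023 0.17213307 0.17885703] 0.0026573832734079657
bx 0.02871110678544485 q by x -0.510740983315689 q by atan -0.5109039097551394
bx 0.08589664611474154 q by x -0.015455451823535415 q by atan -0.006255495811899936
[0.67129223 0.17130641 0.18      ]
```

apply_moves:
  plan:
    - {"tx": -2, "ty": -30, "tz": 0, "rx": 0, "ry": 0, "rz": -0.14, "jaw": 1}
    - {"tx": -4, "ty": -60, "tz": 0, "rx": 0, "ry": 0, "rz": -0.28, "jaw": 1}
    - {"tx": -6, "ty": -94, "tz": -30, "rx": 0, "ry": 0, "rz": -0.42, "jaw": 1}
    - {"tx": -6, "ty": -94, "tz": -70, "rx": 0, "ry": 0, "rz": -0.482, "jaw": 1}
    - {"tx": -6, "ty": -94, "tz": -110, "rx": 0, "ry": 0, "rz": -0.482, "jaw": 1}
    - {"tx": -6, "ty": -94, "tz": -140, "rx": 0, "ry": 0, "rz": -0.482, "jaw": 1}
    - {"tx": -6, "ty": -94, "tz": -165, "rx": 0, "ry": 0, "rz": -0.482, "jaw": 1}
    - {"tx": -6, "ty": -94, "tz": -165, "rx": 0, "ry": 0, "rz": -0.482, "jaw": 1}

```text
time_s: 6.85
position: [0.6125, -0.2575, 0.1052]
tool_rot: [[-0.249, 0.968, -0.007], [0.968, 0.249, 0.001], [0.002, -0.006, -1.0]]
ft_force: [-0.9, 0.7, -0.8]
grip_width: 0.0857
```

```bash
python3 - <<'E'
from h import *
from rig import env
o=env.observe();print(o["position"],o["ft_force"])
s=snap(env,"scene",4);t=snap(env,"top",4)
a=cv2.resize(s["image"][250:370,200:320,::-1],None,fx=4,fy=4,interpolation=2)
b=cv2.resize(t["image"][130:250,340:440,::-1],None,fx=4,fy=4,interpolation=2)
cv2.imwrite("pics/c4.png",np.hstack([a,b]))
E
```

```text
[ 0.61248768 -0.25746562  0.10516447] [-0.86793904  0.65901122 -0.76316753]
```

View pics/c4.png

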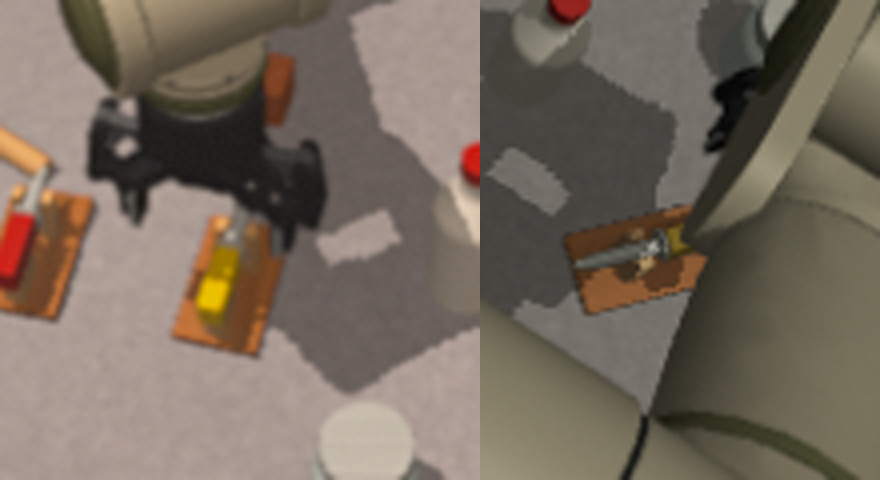

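The jaws straddle the pin line above the grip, at scene crop (220,270). The spare pin and bottle are well clear, so I'll descend and grip.

apply_moves:
  plan:
    - {"tx": 1.5, "ty": 2, "tz": -25, "rx": 0, "ry": 0, "rz": 0, "jaw": 1}
    - {"tx": 1.5, "ty": 2, "tz": -50, "rx": 0, "ry": 0, "rz": 0, "jaw": 1}
    - {"tx": 1.5, "ty": 2, "tz": -68, "rx": 0, "ry": 0, "rz": 0, "jaw": 1}
    - {"tx": 1.5, "ty": 2, "tz": -75, "rx": 0, "ry": 0, "rz": 0, "jaw": 1}
    - {"tx": 1.5, "ty": 2, "tz": -75, "rx": 0, "ry": 0, "rz": 0, "jaw": 1}
    - {"tx": 1.5, "ty": 2, "tz": -75, "rx": 0, "ry": 0, "rz": 0, "jaw": -1}
    - {"tx": 1.5, "ty": 2, "tz": -75, "rx": 0, "ry": 0, "rz": 0, "jaw": -1}
    - {"tx": 1.5, "ty": 2, "tz": -75, "rx": 0, "ry": 0, "rz": 0, "jaw": -1}
    - {"tx": 1.5, "ty": 2, "tz": -75, "rx": 0, "ry": 0, "rz": 0, "jaw": -1}
    - {"tx": 1.5, "ty": 2, "tz": -75, "rx": 0, "ry": 0, "rz": 0, "jaw": -1}
    - {"tx": 1.5, "ty": 2, "tz": -75, "rx": 0, "ry": 0, "rz": 0, "jaw": -1}
  grip_force: 50

```text
time_s: 8.05
position: [0.6159, -0.2569, 0.0351]
tool_rot: [[-0.249, 0.968, 0.001], [0.968, 0.249, -0.004], [-0.004, -0.0, -1.0]]
ft_force: [-0.5, 0.1, 4.6]
grip_width: 0.0173
```

apply_moves:
  plan:
    - {"tx": 0, "ty": 0, "tz": 15, "rx": 0, "ry": 0, "rz": 0, "jaw": -1}
    - {"tx": 0, "ty": 0, "tz": 40, "rx": 0, "ry": 0, "rz": 0, "jaw": -1}
    - {"tx": 0, "ty": 0, "tz": 80, "rx": 0, "ry": 0, "rz": 0, "jaw": -1}
    - {"tx": 0, "ty": 0, "tz": 120, "rx": 0, "ry": 0, "rz": 0, "jaw": -1}
    - {"tx": -15, "ty": 40, "tz": 120, "rx": 0, "ry": 0, "rz": -0.1, "jaw": -1}
    - {"tx": -30, "ty": 90, "tz": 120, "rx": 0, "ry": 0, "rz": -0.22, "jaw": -1}
    - {"tx": -45, "ty": 140, "tz": 120, "rx": 0, "ry": 0, "rz": -0.228, "jaw": -1}
    - {"tx": -60, "ty": 190, "tz": 120, "rx": 0, "ry": 0, "rz": -0.228, "jaw": -1}
    - {"tx": -63, "ty": 230, "tz": 120, "rx": 0, "ry": 0, "rz": -0.228, "jaw": -1}
    - {"tx": -63, "ty": 250, "tz": 120, "rx": 0, "ry": 0, "rz": -0.228, "jaw": -1}
    - {"tx": -63, "ty": 250, "tz": 120, "rx": 0, "ry": 0, "rz": -0.228, "jaw": -1}

```text
time_s: 9.15
position: [0.5523, -0.0043, 0.1551]
tool_rot: [[-0.027, 1.0, -0.001], [1.0, 0.027, -0.004], [-0.003, -0.001, -1.0]]
ft_force: [0.1, -0.9, -1.7]
grip_width: 0.0172
```

```bash
python3 - <<'E'
from h import *
from rig import env
o=env.observe();print(o["position"],o["ft_force"],o["wrist_torque"],o["tool_rot"],o["grip_width"])
s=snap(env,"scene",5);t=snap(env,"top",5)
a=cv2.resize(s["image"][130:290,220:360,::-1],None,fx=3.5,fy=3.5,interpolation=2)
b=cv2.resize(t["image"][130:290,210:290,::-1],None,fx=3.5,fy=3.5,interpolation=2)
cv2.imwrite("pics/c5.png",np.hstack([a,b]))
E
```

```text
[ 0.5522977  -0.00427859  0.15506334] [ 0.13901174 -0.87545141 -1.65009231] [-0.04576032  0.03911852 -0.00855135] [[-2.73345707e-02  9.99625897e-01 -9.42300475e-04]
 [ 9.99620269e-01  2.73311071e-02 -3.51107927e-03]
 [-3.48401165e-03 -1.03791650e-03 -9.99993392e-01]] 0.017165086311177802
```

View pics/c5.png

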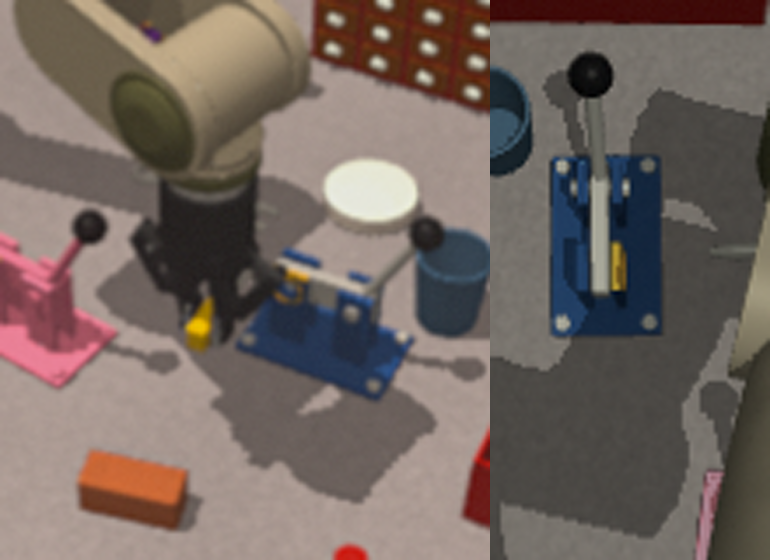

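```bash
python3 - <<'E'
from h import *
t=load("top5")
print("pink knob",onz(t,292,258,.18),"purple irrelevant")
crop(t,262,190,292,212,"nose5",20)
for z in(.165,.17,.175): print(onz(t,272.9,201.4,z))
print(proj(t,[.5523,.087,.17]))
E
```

```text
pink knob [0.41158543 0.03961114 0.18      ] purple irrelevant
[0.54956416 0.08519775 0.165     ]
[0.54855417 0.08527577 0.17      ]
[0.54754418 0.08535379 0.175     ]
(np.float64(272.20026891616305), np.float64(199.87770249092688))
```

View pics/nose5.png

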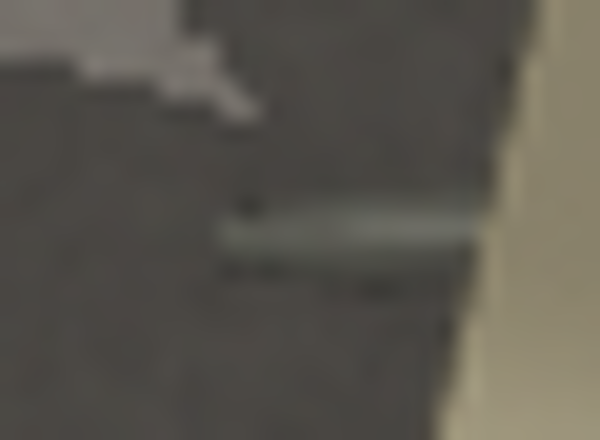

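apply_moves:
  plan:
    - {"tx": 3, "ty": 0, "tz": -40, "rx": 0, "ry": 0, "rz": 0, "jaw": -1}
    - {"tx": 3, "ty": 0, "tz": -80, "rx": 0, "ry": 0, "rz": 0, "jaw": -1}
    - {"tx": 3, "ty": 20, "tz": -95, "rx": 0, "ry": 0, "rz": 0, "jaw": -1}
    - {"tx": 3, "ty": 45, "tz": -95, "rx": 0, "ry": 0, "rz": 0, "jaw": -1}
    - {"tx": 3, "ty": 45, "tz": -95, "rx": 0, "ry": 0, "rz": 0, "jaw": -1}
    - {"tx": 3, "ty": 45, "tz": -95, "rx": 0, "ry": 0, "rz": 0, "jaw": -1}

```text
time_s: 9.85
position: [0.5563, 0.0369, 0.0598]
tool_rot: [[-0.024, 1.0, -0.0], [1.0, 0.024, -0.005], [-0.005, -0.001, -1.0]]
ft_force: [0.6, -0.2, -1.8]
grip_width: 0.0173
```

```bash
python3 - <<'E'
from h import *
from rig import env
o=env.observe();print(o["position"],o["ft_force"],o["tool_rot"])
s=snap(env,"scene",6);t=snap(env,"top",6)
a=cv2.resize(s["image"][170:250,270:345,::-1],None,fx=5.5,fy=5.5,interpolation=2)
b=cv2.resize(t["image"][160:240,220:280,::-1],None,fx=5.5,fy=5.5,interpolation=2)
cv2.imwrite("pics/c6.png",np.hstack([a,b]))
E
```

```text
[0.55625104 0.03687397 0.05983455] [ 0.56943812 -0.17086819 -1.75259864] [[-2.39650761e-02  9.99712691e-01 -4.57958400e-04]
 [ 9.99701802e-01  2.39626616e-02 -4.70092650e-03]
 [-4.68860198e-03 -5.70479899e-04 -9.99988846e-01]]
```

View pics/c6.png

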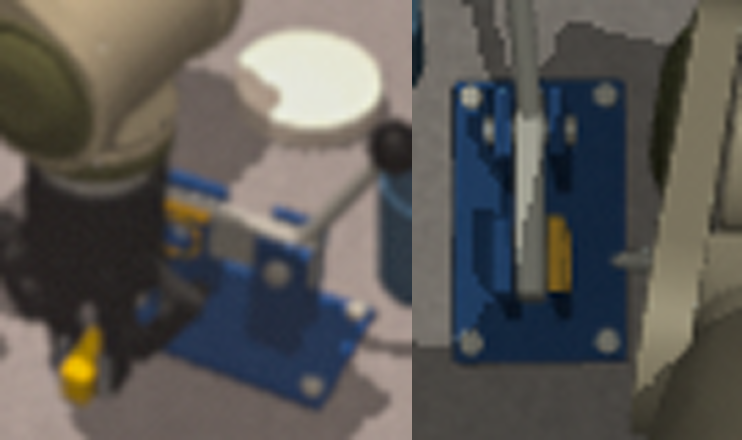

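```bash
python3 - <<'E'
from h import *
t=load("top6");s=load("scene6")
P=lambda x,y:((x+.5-412)/5.5-.5+220,(y+.5)/5.5-.5+160)
n=onz(t,*P(613,258),.075);print("nose",n)
for a in[(559,216),(559,292)]: print("plate edge",onz(t,*P(*a),.093))
crop(t,235,188,265,222,"pl6",17)
crop(t,250,195,275,215,"n6",24)
# left plate edges
for a in[(503,219),(503,293)]: print("far plate",onz(t,*P(*a),.093))
E
```

```text
nose [0.55339957 0.1284246  0.075     ]
plate edge [0.57017047 0.15398928 0.093     ]
plate edge [0.53333209 0.1533242  0.093     ]
far plate [0.56843727 0.18069899 0.093     ]
far plate [0.53258849 0.17990244 0.093     ]
```

View pics/pl6.png

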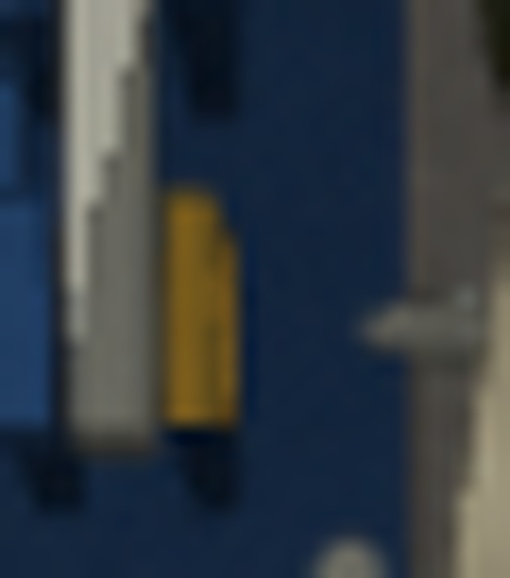

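View pics/n6.png

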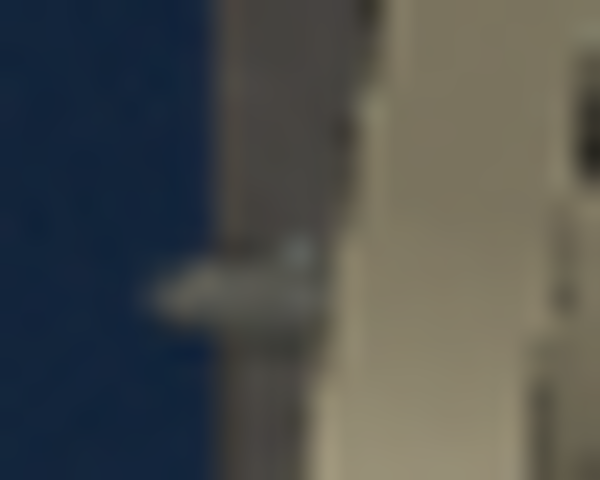

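```bash
python3 - <<'E'
from h import *
s=load("scene6");u0,v0=272,220
im=cv2.resize(s["image"][220:248,272:300,::-1],None,fx=20,fy=20,interpolation=2)
d=np.array([-.024,1.])
for z,c in((.0747,(0,255,0)),):
    g=np.array([.5563,.0369])-0.025*d  # rear face centre
    e=np.array([1,.024])
    for a in(-.009,.009):
        for b in(-.012,.012):
            p=g+a*e;u,v=proj(s,[p[0],p[1],z+b]);cv2.circle(im,(int((u-u0+.5)*20),int((v-v0+.5)*20)),4,c,-1)
cv2.imwrite("pics/g6.png",im)
E
```

```text
(no output)
```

View pics/g6.png

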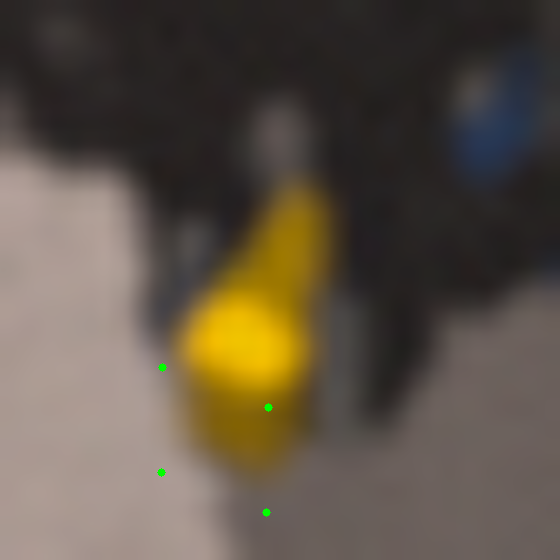

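```bash
python3 - <<'E'
from h import *
s=load("scene0");th=np.radians(1.4)
def W(x,y,z): return [.587+x*np.cos(th)-y*np.sin(th),.1695+x*np.sin(th)+y*np.cos(th),z]
def P(x,y): return np.array([(x+.5)/7-.5+275,(y+.5)/7-.5+170])
obs=[((90,408),(-.075,-.045,.008)),((372,515),(.075,-.045,.008)),((440,402),(.075,.045,.008)),((111,398),(-.065,-.035,.009)),((362,489),(.065,-.035,.009)),((417,392),(.065,.035,.009)),((158,252),(-.053,-.017,.093)),((233,277),(-.017,-.017,.093))]
for o,m in obs: print(m,P(*o)-proj(s,W(*m)))
# grip px per mm
g=[.5569,.0119,.0747]
for d in np.eye(3)*.003: print(np.array(proj(s,np.array(g)+d))-proj(s,g))
E
```

```text
(-0.075, -0.045, 0.008) [ 1.31646851 -0.45696042]
(0.075, -0.045, 0.008) [ 0.18460042 -0.48807545]
(0.075, 0.045, 0.008) [-0.20865409  1.22021516]
(-0.065, -0.035, 0.009) [ 0.32484291 -0.74189234]
(0.065, -0.035, 0.009) [ 0.39723493 -0.90048732]
(0.065, 0.035, 0.009) [ 0.31728215 -0.93651948]
(-0.053, -0.017, 0.093) [ 0.71950474 -1.36845382]
(-0.017, -0.017, 0.093) [ 1.30425985 -1.33853544]
[0.87024362 0.35296825]
[ 0.46327693 -0.64793112]
[ 0.00845098 -0.65608445]
```

The top view has the nose about 1 mm too far +x relative to the fork. In the scene view the grip and fork residuals agree, so the height is right. I'll shift by -1 mm in x and start inserting slowly.

apply_moves:
  plan:
    - {"tx": -1, "ty": 4, "tz": 0, "rx": 0, "ry": 0, "rz": 0, "jaw": -1}
    - {"tx": -1.2, "ty": 8, "tz": 0, "rx": 0, "ry": 0, "rz": 0, "jaw": -1}
    - {"tx": -1.3, "ty": 12, "tz": 0, "rx": 0, "ry": 0, "rz": 0, "jaw": -1}
    - {"tx": -1.4, "ty": 16, "tz": 0, "rx": 0, "ry": 0, "rz": 0, "jaw": -1}
    - {"tx": -1.5, "ty": 20, "tz": 0, "rx": 0, "ry": 0, "rz": 0, "jaw": -1}
    - {"tx": -1.6, "ty": 24, "tz": 0, "rx": 0, "ry": 0, "rz": 0, "jaw": -1}
    - {"tx": -1.7, "ty": 27, "tz": 0, "rx": 0, "ry": 0, "rz": 0, "jaw": -1}
    - {"tx": -1.8, "ty": 30, "tz": 0, "rx": 0, "ry": 0, "rz": 0, "jaw": -1}
    - {"tx": -1.8, "ty": 32, "tz": 0, "rx": 0, "ry": 0, "rz": 0, "jaw": -1}
    - {"tx": -1.8, "ty": 32, "tz": 0, "rx": 0, "ry": 0, "rz": 0, "jaw": -1}

```text
time_s: 10.95
position: [0.5544, 0.0688, 0.0601]
tool_rot: [[-0.023, 1.0, -0.0], [1.0, 0.023, -0.005], [-0.005, -0.0, -1.0]]
ft_force: [0.6, -0.8, -1.5]
grip_width: 0.0172
```

apply_moves:
  plan:
    - {"tx": -0.1, "ty": 3, "tz": 0, "rx": 0, "ry": 0, "rz": 0, "jaw": -1}
    - {"tx": -0.2, "ty": 6, "tz": 0, "rx": 0, "ry": 0, "rz": 0, "jaw": -1}
    - {"tx": -0.2, "ty": 9, "tz": 0, "rx": 0, "ry": 0, "rz": 0, "jaw": -1}
    - {"tx": -0.3, "ty": 12, "tz": 0, "rx": 0, "ry": 0, "rz": 0, "jaw": -1}
    - {"tx": -0.3, "ty": 12, "tz": 0, "rx": 0, "ry": 0, "rz": 0, "jaw": -1}

```text
time_s: 11.45
position: [0.5541, 0.0812, 0.0601]
tool_rot: [[-0.024, 1.0, 0.0], [1.0, 0.024, -0.005], [-0.005, -0.0, -1.0]]
ft_force: [-0.3, 0.2, -0.5]
grip_width: 0.017
```

Still no contact force, so I'll continue.

apply_moves:
  plan:
    - {"tx": -0.1, "ty": 3, "tz": 0, "rx": 0, "ry": 0, "rz": 0, "jaw": -1}
    - {"tx": -0.2, "ty": 6, "tz": 0, "rx": 0, "ry": 0, "rz": 0, "jaw": -1}
    - {"tx": -0.2, "ty": 9, "tz": 0, "rx": 0, "ry": 0, "rz": 0, "jaw": -1}
    - {"tx": -0.3, "ty": 12, "tz": 0, "rx": 0, "ry": 0, "rz": 0, "jaw": -1}
    - {"tx": -0.3, "ty": 12, "tz": 0, "rx": 0, "ry": 0, "rz": 0, "jaw": -1}

```text
time_s: 11.95
position: [0.5541, 0.0937, 0.06]
tool_rot: [[-0.024, 1.0, 0.001], [1.0, 0.024, -0.004], [-0.004, 0.0, -1.0]]
ft_force: [3.9, 0.2, -6.5]
grip_width: 0.0174
```

apply_moves:
  plan:
    - {"tx": 0.5, "ty": 2, "tz": -0.8, "rx": 0, "ry": 0, "rz": 0, "jaw": -1}
    - {"tx": 0.5, "ty": 5, "tz": -0.8, "rx": 0, "ry": 0, "rz": 0, "jaw": -1}
    - {"tx": 0.4, "ty": 8, "tz": -0.8, "rx": 0, "ry": 0, "rz": 0, "jaw": -1}
    - {"tx": 0.4, "ty": 11, "tz": -0.8, "rx": 0, "ry": 0, "rz": 0, "jaw": -1}
    - {"tx": 0.4, "ty": 11, "tz": -0.8, "rx": 0, "ry": 0, "rz": 0, "jaw": -1}

```text
time_s: 12.45
position: [0.5543, 0.1052, 0.0592]
tool_rot: [[-0.024, 1.0, 0.0], [1.0, 0.024, -0.004], [-0.004, 0.0, -1.0]]
ft_force: [-0.2, -0.7, -2.3]
grip_width: 0.0174
```

apply_moves:
  plan:
    - {"tx": 0, "ty": 3, "tz": 0, "rx": 0, "ry": 0, "rz": 0, "jaw": -1}
    - {"tx": -0.1, "ty": 6, "tz": 0, "rx": 0, "ry": 0, "rz": 0, "jaw": -1}
    - {"tx": -0.2, "ty": 9, "tz": 0, "rx": 0, "ry": 0, "rz": 0, "jaw": -1}
    - {"tx": -0.3, "ty": 12, "tz": 0, "rx": 0, "ry": 0, "rz": 0, "jaw": -1}
    - {"tx": -0.3, "ty": 14, "tz": 0, "rx": 0, "ry": 0, "rz": 0, "jaw": -1}
    - {"tx": -0.3, "ty": 14, "tz": 0, "rx": 0, "ry": 0, "rz": 0, "jaw": -1}

```text
time_s: 13.05
position: [0.554, 0.1195, 0.0592]
tool_rot: [[-0.025, 1.0, 0.0], [1.0, 0.025, -0.004], [-0.004, 0.0, -1.0]]
ft_force: [-0.4, -0.1, -1.9]
grip_width: 0.0169
```

apply_moves:
  plan:
    - {"tx": 0, "ty": 1, "tz": 0, "rx": 0, "ry": 0, "rz": 0, "jaw": -1}
    - {"tx": 0, "ty": 2, "tz": 0, "rx": 0, "ry": 0, "rz": 0, "jaw": -1}
    - {"tx": 0, "ty": 3, "tz": 0, "rx": 0, "ry": 0, "rz": 0, "jaw": -1}
    - {"tx": 0, "ty": 4, "tz": 0, "rx": 0, "ry": 0, "rz": 0, "jaw": -1}
    - {"tx": 0, "ty": 4, "tz": 0, "rx": 0, "ry": 0, "rz": 0, "jaw": -1}

```text
time_s: 13.55
position: [0.554, 0.1207, 0.0593]
tool_rot: [[-0.025, 1.0, -0.0], [1.0, 0.025, -0.009], [-0.009, -0.001, -1.0]]
ft_force: [-2.4, -16.3, 0.4]
grip_width: 0.0171
```

The pin stopped at y = 0.1207 with 16 N, which fits the collar meeting the fork. I'll check before letting go.

```bash
python3 - <<'E'
from h import *
from rig import env
s=snap(env,"scene",7);t=snap(env,"top",7)
a=cv2.resize(s["image"][170:250,270:345,::-1],None,fx=5.5,fy=5.5,interpolation=2)
b=cv2.resize(t["image"][160:240,210:270,::-1],None,fx=5.5,fy=5.5,interpolation=2)
cv2.imwrite("pics/c7.png",np.hstack([a,b]))
E
```

```text
(no output)
```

View pics/c7.png

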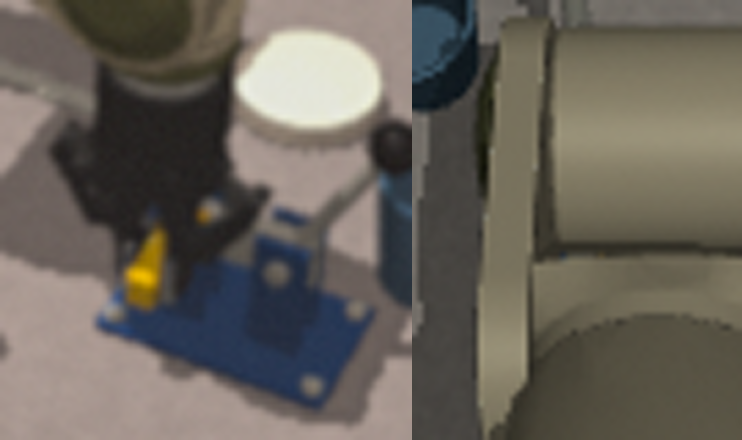

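The scene crop shows the grip at (145,280) behind the fork. The gripper hides the collar, so I'll release, lift away and look.

apply_moves:
  plan:
    - {"tx": 0, "ty": 0.5, "tz": 0, "rx": 0, "ry": 0, "rz": 0, "jaw": -1}
    - {"tx": 0, "ty": 0, "tz": 0, "rx": 0, "ry": 0, "rz": 0, "jaw": 0.5}
    - {"tx": 0, "ty": 0, "tz": 0, "rx": 0, "ry": 0, "rz": 0, "jaw": 0.5}
    - {"tx": 0, "ty": 0, "tz": 0, "rx": 0, "ry": 0, "rz": 0, "jaw": 0.5}
    - {"tx": 0, "ty": 0, "tz": 0, "rx": 0, "ry": 0, "rz": 0, "jaw": 0.5}
    - {"tx": 0, "ty": 0, "tz": 30, "rx": 0, "ry": 0, "rz": 0, "jaw": 0.5}
    - {"tx": 0, "ty": 0, "tz": 70, "rx": 0, "ry": 0, "rz": 0, "jaw": 0.5}
    - {"tx": 0, "ty": -30, "tz": 110, "rx": 0, "ry": 0, "rz": 0, "jaw": 0.5}
    - {"tx": -20, "ty": -75, "tz": 140, "rx": 0, "ry": 0, "rz": 0, "jaw": 0.5}
    - {"tx": -50, "ty": -110, "tz": 160, "rx": 0, "ry": 0, "rz": 0, "jaw": 0.5}
    - {"tx": -80, "ty": -140, "tz": 180, "rx": 0, "ry": 0, "rz": 0, "jaw": 0.5}
    - {"tx": -100, "ty": -180, "tz": 180, "rx": 0, "ry": 0, "rz": 0, "jaw": 0.5}

```text
time_s: 14.85
position: [0.4531, -0.0598, 0.2418]
tool_rot: [[-0.026, 1.0, 0.004], [1.0, 0.026, -0.01], [-0.01, 0.004, -1.0]]
ft_force: [2.0, 0.3, 0.2]
grip_width: 0.064
```

```bash
python3 - <<'E'
from h import *
from rig import env
o=env.observe();print(o["position"],o["ft_force"])
s=snap(env,"scene",8);t=snap(env,"top",8)
a=cv2.resize(s["image"][170:250,270:345,::-1],None,fx=5.5,fy=5.5,interpolation=2)
b=cv2.resize(t["image"][160:240,210:270,::-1],None,fx=5.5,fy=5.5,interpolation=2)
cv2.imwrite("pics/c8.png",np.hstack([a,b]))
E
```

```text
[ 0.45308408 -0.05983778  0.2417751 ] [1.99540975 0.3170403  0.21563529]
```

View pics/c8.png

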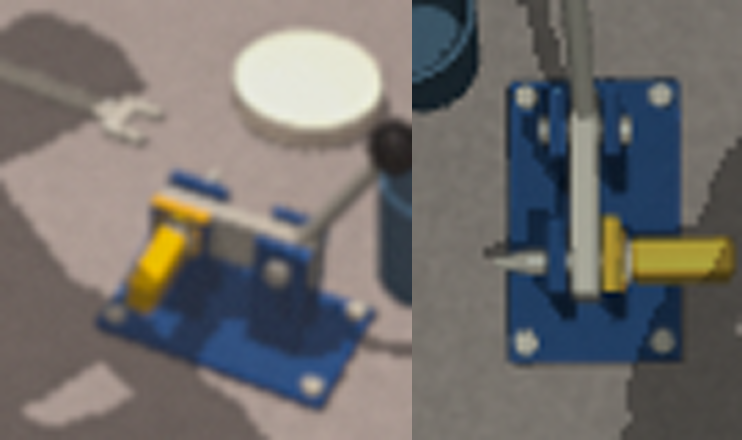

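View pics/scene8.png

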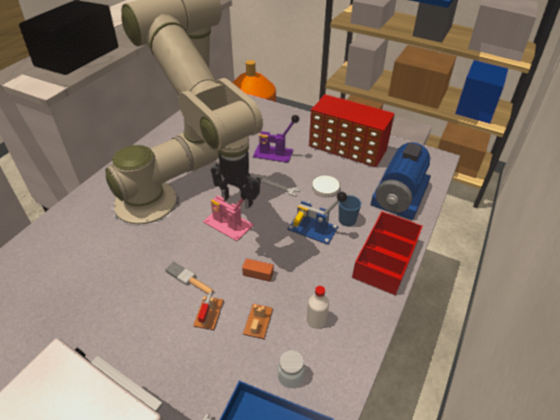

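```bash
python3 - <<'E'
from h import *
t=load("top8");crop(t,218,195,272,218,"z8",14.5)
s=load("scene8");crop(s,290,198,320,228,"zs8",19)
E
```

```text
(no output)
```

View pics/z8.png

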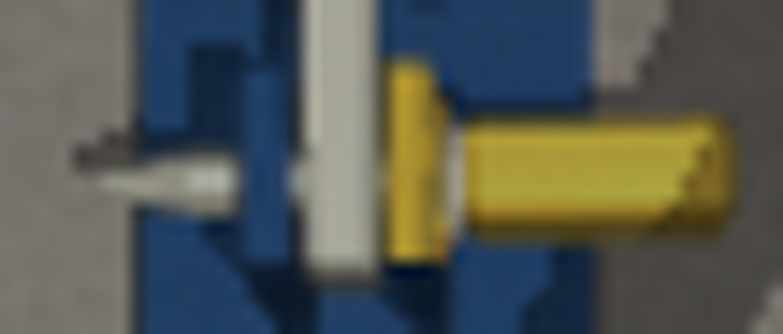

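View pics/zs8.png

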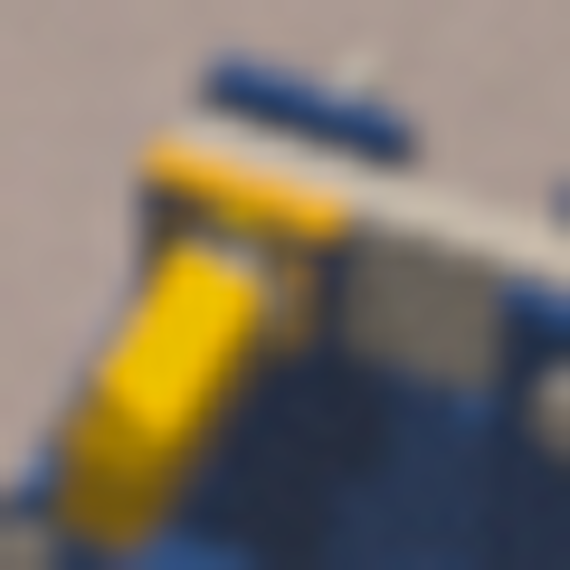

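```bash
python3 - <<'E'
from h import *
t=load("top8")
P=lambda x,y:((x+.5)/14.5-.5+218,(y+.5)/14.5-.5+195)
print("nose",onz(t,*P(95,180),.075),"far plate exit face top",onz(t,*P(243,170),.093))
print("grip rear top",onz(t,*P(718,175),.087),"grip front",onz(t,*P(468,172),.087),"plate near-outer top edge",onz(t,*P(432,165),.093))
a,b=onz(t,*P(300,177),.075),onz(t,*P(95,182),.075)
g1,g2=onz(t,*P(470,172),.087),onz(t,*P(690,172),.087);print(np.degrees(np.arctan2(g1[0]-g2[0],g1[1]-g2[1])))
E
```

```text
nose [0.55133329 0.21383709 0.075     ] far plate exit face top [0.55008819 0.18511606 0.093     ]
grip rear top [0.55116494 0.09930681 0.087     ] grip front [0.5512541  0.14475188 0.087     ] plate near-outer top edge [0.55134769 0.15100335 0.093     ]
-0.5866147779775907
```

apply_moves:
  plan:
    - {"tx": 0, "ty": -20, "tz": 20, "rx": 0, "ry": 0, "rz": 0, "jaw": 0.5}
    - {"tx": 0, "ty": -20, "tz": 20, "rx": 0, "ry": 0, "rz": 0, "jaw": 0.5}
    - {"tx": 0, "ty": -20, "tz": 20, "rx": 0, "ry": 0, "rz": 0, "jaw": 0.5}
    - {"tx": 0, "ty": -20, "tz": 20, "rx": 0, "ry": 0, "rz": 0, "jaw": 0.5}

```text
time_s: 15.35
position: [0.4522, -0.0817, 0.2595]
tool_rot: [[-0.02, 1.0, -0.0], [1.0, 0.02, -0.009], [-0.009, -0.0, -1.0]]
ft_force: [-0.4, -0.6, -0.4]
grip_width: 0.0638
```

```bash
python3 - <<'E'
from h import *
from rig import env
o=env.observe();print(o["time_s"],o["position"],o["ft_force"],np.abs(o["qvel"]).max())
t=snap(env,"top",9);t8=load("top8");print(cv2.absdiff(t["image"],t8["image"])[195:218,218:272].max())
print(env.close_job())
E
```

```text
15.35 [ 0.4521595  -0.08172842  0.25949175] [-0.38020356 -0.57402649 -0.38341997] 0.24687402589207202
60
the job is handed in; nothing more can be done
None
```

The yellow pin is through the fork and lever arm from the yellow-ringed side. I let go and handed the job in at about 15.4 s; it reports no verdict.

**Lever:** I pinched the black knob and swung it from about -0.51 rad. After release the camera measured about -0.01 rad. I didn't measure the angle again after the pin went in.

**Pin:** It met only a few newtons on the way in, then stopped at 16 N when the collar reached the fork. In the top view the nose stands about 28.7 mm past the far plate (28 mm expected), and the pin's direction is within about 2° of the hole's.

**Checks that didn't fully agree:**
- **Collar gap:** The front edge of the grip suggests a gap of about 2 mm, while the nose position says fully home. Both are inside the 6 mm limit.
- **Stillness:** The last two top pictures differed by up to 60 grey levels somewhere around the pin. I took that to be the arm's moving shadow but didn't confirm it.

The final force reading was near zero with the gripper well clear. The red pin and the other items look unmoved in the last full scene picture, though I didn't measure them.

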